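# Try the square on a mallet head at the setting plate

## Robot

A 6-joint arm with a two-finger parallel gripper is mounted at the origin on the work surface. World frame = base frame: x ahead of the robot, y to its left, z up, the work surface at z = 0. Lengths are in mm, angles in rad, forces in N, time in s.
With the tool pointing down it reaches from about 275 to 1000 mm from the base axis. Payload 8.4 kg.
Tool frame: the origin (TCP) lies midway between the tips of the shut fingers; the grasp point (between the pads) lies 19 mm behind it; z points along the fingers, y is the line along which they close (so a half turn about z gives the same grasp; the last joint's range is limited). The gripper opens to 85 mm and grips with 20 to 120 N. Pads are 22 mm wide; open, the fingers measure 114 mm over their backs; the gripper's body (76 mm by 85 mm) begins 54 mm behind the grasp point. The pads swing forward as they close: fully open they stand 13 mm farther back than shut.
Start: joints at [-1.14, 0.353, 1.633, -0, 1.155, -0.002], TCP at [262.133, -567.375, 231.281] pointing down, gripper open.
Joint ranges: [-2.63, 2.63], [-0.92, 2.1], [0.06, 2.66], [-1.3, 4.44], [0, 2.69], [-3.02, 3.02]. Speed limits (rad/s): [2.22, 2.22, 2.79, 3.14, 3.14, 3.14].

## Interface

Orientations are given as [roll, pitch, yaw] about the fixed x, y, z axes, in that order (R = Rz(yaw) Ry(pitch) Rx(roll)).
In Python, from rig import monitor, imaging, r gives the robot as it stands.
- The arm moves only by the tool drive_tool, never from a script. Its argument "plan" is a list of rows, each an object of numbers: "x", "y", "z": the shift along the tool's x, y, z in units of 50 mm (1.0 is 50 mm); "ax", "ay", "az": the turn, a rotation vector about the tool's x, y, z in units of 6 degrees (1.0 is 6 degrees); "hand": the finger opening in mm, from 0 to 85.4. In form: [{"x": .., "y": .., "z": .., "ax": .., "ay": .., "az": .., "hand": ..}, ...]. A call has 1 to 8 rows; each row is the pose to reach, as a shift and turn from the pose commanded when the call began, along the tool's axes at that moment; what a row does not reach only later rows make up. A row lasts 1/10 s, in which the tool goes at most 50 mm and 8.59 degrees, less where a joint would pass 70% of its speed; a pose out of reach is approached as far as the arm can. A call with a gripper value outside its range is refused whole. The fingers move at their own pace and stop on an object; "grip_force" is the grip in N (left out, the last holds). Time passes only in rows, so rows that repeat a pose let the fingers close. It gives the time, the measured TCP pose, the force, the opening and the grip force at its end, in the units of the state.
- monitor.sense(): the state, without advancing time (a new reading comes with each control period).
- imaging.grab_frame(name): name is "scene" or "side" or "wrist"; returns the picture (420x560x3 uint8, red, green, blue); there is no depth.
- imaging.camera_info(name): a dict with "mtx" (3x3 intrinsics, pixels), "dist" ([k1, k2, p1, p2, k3] as OpenCV has them; the pictures are not rectified), "R" (3x3) and "t" (3): a world point X has camera coordinates R X + t. Camera axes: x right, y down, z forward; pixel columns grow to the right and rows downward; lengths in mm; the calibration is good to about 2 mm. A picture is of the moment at which its call begins: read the wrist's pose just before it. camera_info takes no time and is no camera call; for the wrist camera it gives the pose at the moment of the call.
- r.sign_off(): hands the job in; it is judged then, once.
The state is a dict: "clock": time; "qpos": joint angles; "qvel": joint speeds; "joint_efforts": joint torques, N m; "eef_pos": TCP position; "tcp_rot": TCP orientation; "contact_force": force on the tool from outside, world axes, zero at the start; "wrist_torque": the same for the moment, N m; "opening": opening from 0.0 (shut) to 1.0 (fully open); "grasp_force": force on a finger pad.
Only numpy, scipy, OpenCV 4.12 (cv2) and the standard library are available. Lean on these libraries where they do the work, as an engineer would, in place of code of your own. Each camera call takes 0.05 s, during which the arm holds its last target. There are 200 camera calls.

## Task

Slide the maple mallet head along the steel plate, without lifting it, from the drift hole to the other marked place, home against the back fence and the end stop, and let go. Then take the steel square and press it into the corner between the plate and the middle of the head's free end, in line with the fence, until its stock sits flat on the plate and its upright blade lies against the wood. Finish while holding the square pressed there in the gripper, and leave the punch, wedge and resin insert alone.

Things in the scene. Friction and masses are not known exactly. Their poses are not given: they have to be found in the camera images.
- jig: steel setting plate fixed on the tiles, 120 (x) x 420 (y) x 10 mm; origin on the tiles beneath it, top at z = 10 mm. Back fence along the far (+x) edge: 16 mm thick, 20 mm above the plate, inner face at x = 42 mm. End stop across the -y end: 30 mm above the plate, inner face at y = -195 mm. Yaw within 0.2 rad.
- home_place (a point): centre, on the plate's top, of the scribed rectangle (56 x 130 mm) that touches fence and end stop: where the head must go; axes as the plate's
- drift_place (a point): centre, on the plate's top, of the other scribed rectangle, with the bronze-bushed drift hole (flat, the plate is smooth there), where the head starts; axes as the plate's
- head: maple mallet head, a loose block 56 (x) x 130 (y) x 66 (z) mm, about 0.36 kg, mortise 18 x 36 mm through its middle from the top. Origin at the centre of its underside. Starts a few mm clear of the fence, slightly turned. Can be gripped across its 56 mm, above the fence. Its free end, once home, is its +y end.
- square: engineer's square, 0.4 kg, standing on its stock on the tiles. Origin mid-underside. Dark stock along y, -48 to +50 mm, 20 mm thick (x), 24 mm high: grip it across x, between y = 0 and 45 mm. Bright blade 5 mm thick, y -50 to -28 mm, rises to z = 95 mm; its outer edge at y = -50 mm goes against the head. In the corner its yaw equals the plate's.
- square_edge (a point): foot of the blade's outer edge: on the square's underside at its y = -50 mm, mid-thickness; axes as the square's
- punch: steel drift punch lying on the tiles past the plate's +y end, 145 mm long along x, 16 mm thick; origin on its underside at mid-length. Leave alone.
- wedge: cork-lined ash wedge lying on the tiles in front of the plate's -y end, 100 (x) x 26 x up to 19 mm; origin mid-underside. Leave alone.
- insert: cream resin face insert, a slab 56 x 66 x 8 mm lying on the tiles in front of the plate's +y end; origin at the centre of its underside. Leave alone.
Things that resemble listed ones, but are neither listed nor needed, are in the scene too. Of the things like the square, leave any that is green; of the rest the smaller one is meant.

How it is judged:
By the outcome, as a careful person would: the job done as asked, in the order asked, and still so for the second after the job is handed in, while the arm keeps its last pose, push and grip.
It also fails if it takes over 70 s, if anything falls off the work surface, if the arm or the gripper's body presses on something with over 40 N, if the wrist force passes 120 N, or if a joint passes its speed limit or range.

## Working session

There is one attempt and no reset: what is moved stays moved. The work goes in short steps, Python scripts to look and compute and a tool call to move; the robot and the scene stay as the last step left them, time stands still between calls to the robot, and variables do not carry over. Pictures are saved under pics/ and viewed, at most 10 in all, crops included, and the job is handed in when it is done.

Besides the shell and the picture viewer there is one more tool, called after ">>>" as name(argument=value, ...), one argument or row to a line, values as JSON. drive_tool: Moves the arm, as the interface text tells. Its arguments: {"type":"object","properties":{"plan":{"type":"array","items":{"type":"object","properties":{"x":{"type":"number"},"y":{"type":"number"},"z":{"type":"number"},"ax":{"type":"number"},"ay":{"type":"number"},"az":{"type":"number"},"hand":{"type":"number"}}}},"grip_force":{"type":"number"}},"required":["plan"]}

```bash
mkdir -p pics; ls; cat > h.py <<'E'
import numpy as np, cv2
from rig import monitor, imaging, r
def grab(n,f):
    ci=imaging.camera_info(n); im=imaging.grab_frame(n); cv2.imwrite(f'pics/{f}.png',im[:,:,::-1]); return ci,im
def ray(ci,px,z):
    R=np.array(ci['R']);t=np.array(ci['t']).ravel()
    u=cv2.undistortPoints(np.array(px,float).reshape(-1,1,2),np.array(ci['mtx']),np.array(ci['dist'])).reshape(-1,2)
    d=np.c_[u,np.ones(len(u))]@R; c=-R.T@t
    return c+d*((z-c[2])/d[:,2])[:,None]
def proj(ci,X):
    return cv2.projectPoints(np.array(X,float).reshape(-1,1,3),cv2.Rodrigues(np.array(ci['R']))[0],np.array(ci['t'],float),np.array(ci['mtx']),np.array(ci['dist']))[0].reshape(-1,2)
E
python3 - <<'E'
from h import *
import pickle
d={}
for n in('scene','side'): d[n]=grab(n,n+'0')
pickle.dump(d,open('d0.pkl','wb'))
cv2.imwrite('pics/both.png',np.vstack([d['scene'][1],d['side'][1]])[:,:,::-1])
for n in d:
  ci=d[n][0]; print(n,(-np.array(ci['R']).T@np.array(ci['t']).ravel()).round())
print(monitor.sense())
E
```

```text
pics
scene [1164.  389.  695.]
side [205. 702. 453.]
{'clock': 0.1, 'qpos': array([-1.14038514e+00,  3.53599931e-01,  1.63406642e+00,  1.36078799e-05,
        1.15518267e+00, -2.39359997e-03]), 'qvel': array([ 0.00018266, -0.00295884, -0.00085125, -0.001041  ,  0.00088183,
        0.00086078]), 'joint_efforts': array([-1.92039961e-04, -6.06357694e+01, -3.42818069e+01, -6.67173299e-05,
        3.91043068e-03, -2.79041711e-05]), 'eef_pos': array([ 261.96605859, -566.97924308,  230.62075552]), 'tcp_rot': array([-3.14033631e+00, -1.54497304e-05,  4.32799277e-01]), 'contact_force': array([ 1.30898213,  0.12394686, -0.41593329]), 'wrist_torque': array([0.02757883, 0.0768546 , 0.02325508]), 'grasp_force': 0.0, 'opening': 1.0007541379287923}
```

View pics/scene0.png

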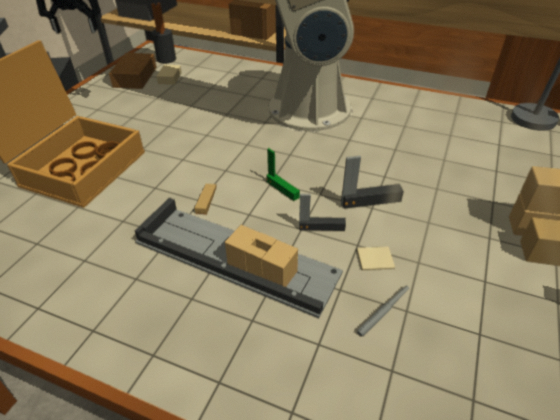

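View pics/side0.png

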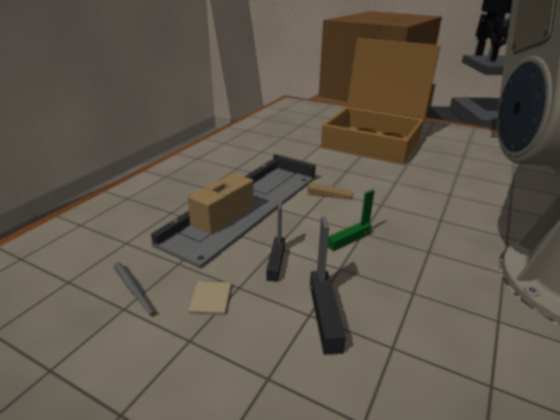

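Scene picture: head at (262,255), plate from about (140,235) to (340,270). Square candidates are green (283,185), small dark (322,222) and large dark (372,195). By the description I choose the small dark one. I'll check it in a close crop.

```bash
python3 - <<'E'
from h import *
a=cv2.imread('pics/scene0.png')[190:320,130:350]
cv2.imwrite('pics/crop1.png',cv2.resize(a,None,fx=3.6,fy=3.6,interpolation=cv2.INTER_CUBIC))
E
```

```text
(no output)
```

View pics/crop1.png

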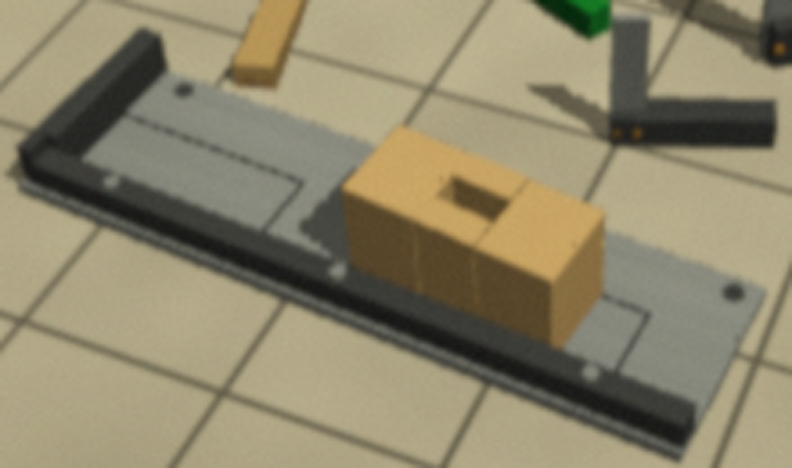

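```bash
python3 - <<'E'
from h import *
import pickle
ci=pickle.load(open('d0.pkl','rb'))['scene'][0]
def p(l,z): return ray(ci,[(130+(u)/3.6-.36,190+v/3.6-.36) for u,v in l],z)
np.set_printoptions(suppress=True,precision=1)
def fit(loc,w):
    loc=np.array(loc,float);w=w[:,:2];a=loc-loc.mean(0);b=w-w.mean(0)
    th=np.arctan2((a[:,0]*b[:,1]-a[:,1]*b[:,0]).sum(),(a*b).sum());c,s=np.cos(th),np.sin(th);R=np.array([[c,-s],[s,c]])
    t=w.mean(0)-R@loc.mean(0);print('pose',t,'yaw',round(th,4),'res',(loc@R.T+t-w).tolist());return t,R
W=np.vstack([p([(765,292),(302,183)],10),p([(85,160),(693,408)],30)])
t,R=fit([(-60,210),(-14,-65),(42,-195),(42,210)],W)
print('home',t+R@[14,-130]); d=p([(650,315)],10)[:,:2]-t;print('driftcorner local',d@R)
h=p([(403,125),(343,187),(553,283),(605,213)],76);th,Rh=fit([(-28,-65),(28,-65),(28,65),(-28,65)],h);print('head local',(th-t)@R)
s=np.vstack([p([(612,142),(775,146)],0),p([(775,103)],24)]);print(s,np.linalg.norm(s[0]-s[1]));fit([(10,-48),(10,50),(-10,50)] ,s)
E
```

```text
pose [629.2  70.7] yaw -0.0769 res [[-0.7490489283418356, 7.508098174751694], [1.3103671111286985, 2.589237502735834], [0.1045887944056858, -18.039366337865033], [-0.6659069771928898, 7.942030660377441]]
home [633.2 -60. ]
driftcorner local [[-16.1 153.4]]
pose [639.5 130.1] yaw -0.1507 res [[-0.8249562944614581, -1.3660065841836797], [0.5726806494626544, -1.1487754967338901], [0.9985548359892391, 0.6091995818938187], [-0.7462791909903217, 1.9055824990237795]]
head local [ 5.7 60.1]
[[499.6 156.3   0. ]
 [465.9 248.4   0. ]
 [454.8 242.9  24. ]] 98.08530791334343
pose [475.6 198.4] yaw 0.3153 res [[0.40742192097303587, -0.47469249692809967], [3.7794167316166636, 0.6026445929958584], [-4.186838652589472, -0.12795209606773028]]
```

```bash
cat >> h.py <<'E'
np.set_printoptions(suppress=True,precision=2)
def fit(loc,w):
    loc=np.array(loc,float);w=w[:,:2];a=loc-loc.mean(0);b=w-w.mean(0)
    th=np.arctan2((a[:,0]*b[:,1]-a[:,1]*b[:,0]).sum(),(a*b).sum());c,s=np.cos(th),np.sin(th);R=np.array([[c,-s],[s,c]])
    t=w.mean(0)-R@loc.mean(0);print('pose',t,'yaw',round(th,4),'res',(loc@R.T+t-w).round(1).tolist());return t,R
E
python3 - <<'E'
from h import *
import pickle
ci=pickle.load(open('d0.pkl','rb'))['scene'][0]
def p(l,z): return ray(ci,[(130+(u)/3.6-.36,190+v/3.6-.36) for u,v in l],z)
W=np.vstack([p([(765,292),(302,183)],10),p([(693,408)],30)])
t,R=fit([(-60,210),(-14,-65),(42,210)],W)
print('home',t+R@[14,-130]); 
h=p([(403,125),(343,187),(553,283),(605,213)],76);th,Rh=fit([(-28,-65),(28,-65),(28,65),(-28,65)],h);print('head local',(th-t)@R)
s=monitor.sense();ci=imaging.camera_info('wrist');print(s['eef_pos'],s['tcp_rot'],-np.array(ci['R']).T@np.array(ci['t']).ravel(),np.array(ci['R']))
from scipy.spatial.transform import Rotation as Q
print(Q.from_euler('xyz',s['tcp_rot']).as_matrix())
E
```

```text
pose [628.17  64.68] yaw -0.0856 res [[0.1, 1.9], [-0.3, -3.3], [0.1, 1.4]]
home [631.   -66.04]
pose [639.49 130.14] yaw -0.1507 res [[-0.8, -1.4], [0.6, -1.1], [1.0, 0.6], [-0.7, 1.9]]
head local [ 5.68 66.19]
[ 261.97 -566.98  230.62] [-3.14 -0.    0.43] [ 328.48 -536.01  372.5 ] [[ 0.42 -0.91 -0.  ]
 [-0.87 -0.4   0.29]
 [-0.26 -0.12 -0.96]]
[[ 0.91  0.42 -0.  ]
 [ 0.42 -0.91  0.  ]
 [ 0.   -0.   -1.  ]]
```

```bash
cat >> h.py <<'E'
from scipy.spatial.transform import Rotation as Q
def to(x,y,z,yaw):
    s=monitor.sense();A=Q.from_euler('xyz',s['tcp_rot']);B=Q.from_euler('xyz',[np.pi,0,yaw])
    print('shift',A.inv().apply(np.array([x,y,z])-s['eef_pos'])/50,'turn',np.degrees((A.inv()*B).as_rotvec())/6)
E
python3 - <<'E'
from h import *
import pickle
d=pickle.load(open('d0.pkl','rb'))
print(ray(d['scene'][0],[(18,190),(68,210),(142,157),(100,120)],0))
print(ray(d['side'][0],[(323,140),(410,155),(420,125)],0))
to(637,120,231,1.42); to(637,120,180,1.42)
E
```

```text
[[ 629.41 -519.38    0.  ]
 [ 641.02 -357.21    0.  ]
 [ 403.26 -322.64    0.  ]
 [ 293.8  -547.01    0.  ]]
[[ 636.49 -388.9    -0.  ]
 [ 380.7  -405.86    0.  ]
 [ 409.86 -676.66    0.  ]]
shift [12.57 -9.33  0.  ] turn [-0.01 -0.01 -9.43]
shift [12.57 -9.33  1.02] turn [-0.01 -0.01 -9.43]
```

>>> drive_tool(
  plan=[
    {"x":1,"y":-0.75,"hand":85,"az":-0.6},
    {"x":2,"y":-1.5,"az":-1.2},
    {"x":3,"y":-2.2,"az":-1.8},
    {"x":4,"y":-3,"az":-2.4},
    {"x":5,"y":-3.7,"az":-3},
    {"x":6,"y":-4.4,"az":-3.6},
    {"x":7,"y":-5.2,"az":-4.4},
    {"x":8,"y":-5.9,"az":-5.4},
  ],
)

```text
invalid input
```

```bash
python3 - <<'E'
from h import *
to(637,95,200,1.42); s=monitor.sense(); print(s['eef_pos'],s['tcp_rot'])
E
```

```text
shift [12.36 -8.87  0.62] turn [-0.01 -0.01 -9.43]
[ 261.97 -566.98  230.62] [-3.14 -0.    0.43]
```

>>> drive_tool(
  plan=[
    {"x":12.4,"y":-8.9,"z":0,"ax":0,"ay":0,"az":-9.4,"hand":85},
    {"x":12.4,"y":-8.9,"z":0,"ax":0,"ay":0,"az":-9.4,"hand":85},
    {"x":12.4,"y":-8.9,"z":0,"ax":0,"ay":0,"az":-9.4,"hand":85},
    {"x":12.4,"y":-8.9,"z":0,"ax":0,"ay":0,"az":-9.4,"hand":85},
    {"x":12.4,"y":-8.9,"z":0,"ax":0,"ay":0,"az":-9.4,"hand":85},
    {"x":12.4,"y":-8.9,"z":0,"ax":0,"ay":0,"az":-9.4,"hand":85},
    {"x":12.4,"y":-8.9,"z":0,"ax":0,"ay":0,"az":-9.4,"hand":85},
    {"x":12.4,"y":-8.9,"z":0,"ax":0,"ay":0,"az":-9.4,"hand":85},
  ],
)

```text
clock: 0.9
eef_pos: [459.8, -217.4, 231.2]
tcp_rot: [-3.142, 0.0, 1.42]
contact_force: [1.1, 0.4, 0.1]
opening: 0.994
grasp_force: 0.0
```

```bash
python3 - <<'E'
from h import *
to(637,95,200,1.42); s=monitor.sense(); print(s['eef_pos'],s['tcp_rot'])
E
```

```text
shift [6.71 2.57 0.62] turn [-0.  0.  0.]
[ 459.8  -217.39  231.23] [-3.14  0.    1.42]
```

>>> drive_tool(
  plan=[
    {"x":6.7,"y":2.6,"z":0.2,"ax":0,"ay":0,"az":0,"hand":85},
    {"x":6.7,"y":2.6,"z":0.2,"ax":0,"ay":0,"az":0,"hand":85},
    {"x":6.7,"y":2.6,"z":0.2,"ax":0,"ay":0,"az":0,"hand":85},
    {"x":6.7,"y":2.6,"z":0.2,"ax":0,"ay":0,"az":0,"hand":85},
    {"x":6.7,"y":2.6,"z":0.2,"ax":0,"ay":0,"az":0,"hand":85},
    {"x":6.7,"y":2.6,"z":0.2,"ax":0,"ay":0,"az":0,"hand":85},
    {"x":6.7,"y":2.6,"z":0.2,"ax":0,"ay":0,"az":0,"hand":85},
    {"x":6.7,"y":2.6,"z":0.2,"ax":0,"ay":0,"az":0,"hand":85},
  ],
)

```text
clock: 1.7
eef_pos: [640.8, 96.3, 220.6]
tcp_rot: [3.141, -0.001, 1.42]
contact_force: [0.1, 0.3, 0.9]
opening: 0.989
grasp_force: 0.0
```

```bash
python3 - <<'E'
from h import *
import pickle
pickle.dump(grab('wrist','w1'),open('w1.pkl','wb')); s=monitor.sense(); print(s['eef_pos'],s['tcp_rot'])
E
```

```text
[640.21  95.36 220.4 ] [-3.14 -0.    1.42]
```

View pics/w1.png

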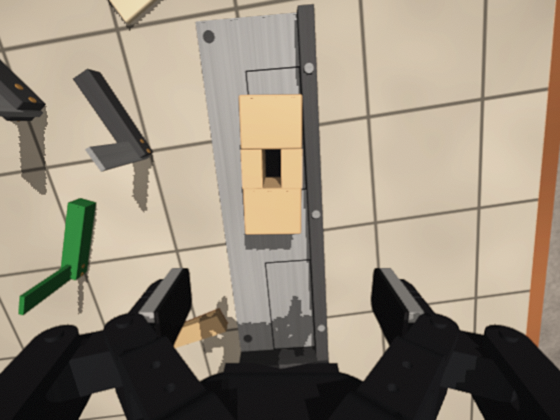

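The wrist view shows the head top at (240,95)-(301,234), home scribe corner at (265,263), drift corner at (247,72), plate corner at (197,23), and the small square from (85,72) to (148,152).

```bash
python3 - <<'E'
from h import *
import pickle
ci,im=pickle.load(open('w1.pkl','rb'))
hsv=cv2.cvtColor(im,cv2.COLOR_RGB2HSV)
m=((hsv[:,:,1]>85)&(hsv[:,:,2]>130)&(hsv[:,:,0]<25)).astype(np.uint8); m[250:]=0;m[:80]=0;m[:,:225]=0;m[:,310:]=0
c=max(cv2.findContours(m,0,2)[0],key=cv2.contourArea); q=cv2.minAreaRect(c); b=cv2.boxPoints(q); print(q,b.tolist())
t,R=fit([(-60,210),(-14,-65),(42,-65)],ray(ci,[(197,23),(265,263),(310,261)],10))
print('drift corners',(ray(ci,[(247,72),(299,67)],10)[:,:2]-t)@R)
print('home',t+R@[14,-130])
P=ray(ci,b,76)[:,:2]; print('head',P.mean(0),(P.mean(0)-t)@R, [np.linalg.norm(P[i]-P[i-1]) for i in range(4)])
for i in range(2): d=P[i]-P[i+1]; print(np.arctan2(d[1],d[0]))
E
```

```text
((271.0621032714844, 164.10238647460938), (139.2551727294922, 62.2493782043457), 89.01223754882812) [[238.7417449951172, 95.0217056274414], [300.98187255859375, 93.9485855102539], [303.3824462890625, 233.18307495117188], [241.142333984375, 234.25619506835938]]
pose [625.45  65.29] yaw -0.0768 res [[-0.6, 4.2], [0.3, -2.9], [0.3, -1.4]]
drift corners [[-13.78 157.13]
 [ 40.67 157.86]]
home [629.43 -65.4 ]
head [636.02 128.91] [ 5.66 64.24] [np.float64(128.45117610233973), np.float64(53.889650856762756), np.float64(128.27915768317766), np.float64(61.31018539543077)]
3.0063567447628476
1.4564824856513028
```

```bash
python3 - <<'E'
from h import *
to(636,129,42,1.45)
E
```

```text
shift [ 0.65 -0.18  3.57] turn [-0.   -0.01 -0.28]
```

>>> drive_tool(
  plan=[
    {"x":0.65,"y":-0.18,"z":0,"ax":0,"ay":0,"az":-0.28,"hand":85},
    {"x":0.65,"y":-0.18,"z":0.8,"ax":0,"ay":0,"az":-0.28,"hand":85},
    {"x":0.65,"y":-0.18,"z":1.6,"ax":0,"ay":0,"az":-0.28,"hand":85},
    {"x":0.65,"y":-0.18,"z":2.3,"ax":0,"ay":0,"az":-0.28,"hand":85},
    {"x":0.65,"y":-0.18,"z":2.9,"ax":0,"ay":0,"az":-0.28,"hand":85},
    {"x":0.65,"y":-0.18,"z":3.3,"ax":0,"ay":0,"az":-0.28,"hand":85},
    {"x":0.65,"y":-0.18,"z":3.55,"ax":0,"ay":0,"az":-0.28,"hand":85},
    {"x":0.65,"y":-0.18,"z":3.55,"ax":0,"ay":0,"az":-0.28,"hand":85},
  ],
)

```text
clock: 2.55
eef_pos: [633.6, 124.1, 42.2]
tcp_rot: [-3.138, 0.001, 1.446]
contact_force: [-0.1, 0.5, -0.3]
opening: 0.997
grasp_force: 0.0
```

>>> drive_tool(
  plan=[
    {"x":0,"y":0,"z":0,"ax":0,"ay":0,"az":0,"hand":50},
    {"x":0,"y":0,"z":0,"ax":0,"ay":0,"az":0,"hand":50},
    {"x":0,"y":0,"z":0,"ax":0,"ay":0,"az":0,"hand":50},
    {"x":0,"y":0,"z":0,"ax":0,"ay":0,"az":0,"hand":50},
    {"x":0,"y":0,"z":0,"ax":0,"ay":0,"az":0,"hand":50},
  ],
  grip_force=25,
)

```text
clock: 3.05
eef_pos: [636.3, 125.3, 45.3]
tcp_rot: [3.139, -0.001, 1.447]
contact_force: [-0.4, -1.6, 6.6]
opening: 0.654
grasp_force: 28.2
```

```bash
python3 - <<'E'
from h import *
s=monitor.sense();print(s['eef_pos'],s['tcp_rot'],s['contact_force'],s['wrist_torque'])
to(629,-55,42,1.494)
E
```

```text
[636.27 125.3   45.35] [ 3.14 -0.    1.45] [-0.38 -1.59  6.65] [-0.32  0.07 -0.1 ]
shift [-3.6   0.3   0.07] turn [ 0.02 -0.   -0.45]
```

>>> drive_tool(
  plan=[
    {"x":-0.2,"y":0.01,"z":0,"ax":0,"ay":0,"az":-0.1,"hand":50},
    {"x":-0.6,"y":0.05,"z":0,"ax":0,"ay":0,"az":-0.3,"hand":50},
    {"x":-1.1,"y":0.09,"z":0,"ax":0,"ay":0,"az":-0.45,"hand":50},
    {"x":-1.7,"y":0.13,"z":0,"ax":0,"ay":0,"az":-0.45,"hand":50},
    {"x":-2.3,"y":0.18,"z":0,"ax":0,"ay":0,"az":-0.45,"hand":50},
    {"x":-2.9,"y":0.23,"z":0,"ax":0,"ay":0,"az":-0.45,"hand":50},
    {"x":-3.4,"y":0.27,"z":0,"ax":0,"ay":0,"az":-0.45,"hand":50},
    {"x":-3.6,"y":0.29,"z":0,"ax":0,"ay":0,"az":-0.45,"hand":50},
  ],
)

```text
clock: 3.85
eef_pos: [628.3, -56.4, 45.4]
tcp_rot: [3.139, -0.001, 1.492]
contact_force: [1.3, 5.4, 8.4]
opening: 0.652
grasp_force: 28.2
```

>>> drive_tool(
  plan=[
    {"x":0,"y":0,"z":0,"ax":0,"ay":0,"az":0,"hand":50},
    {"x":0,"y":0,"z":0,"ax":0,"ay":0,"az":0,"hand":50},
  ],
)

```text
clock: 4.05
eef_pos: [628.3, -56.5, 45.4]
tcp_rot: [3.139, 0.001, 1.493]
contact_force: [-0.5, -5.2, 7.4]
opening: 0.653
grasp_force: 28.0
```

```bash
python3 - <<'E'
from h import *
import pickle
pickle.dump(grab('wrist','w2'),open('w2.pkl','wb'));s=monitor.sense();print(s['eef_pos'],s['tcp_rot'],s['contact_force'],s['wrist_torque'])
E
```

```text
[628.36 -56.33  45.35] [3.14 0.   1.49] [-0.69 -5.39  7.81] [-0.78  0.22  0.02]
```

View pics/w2.png

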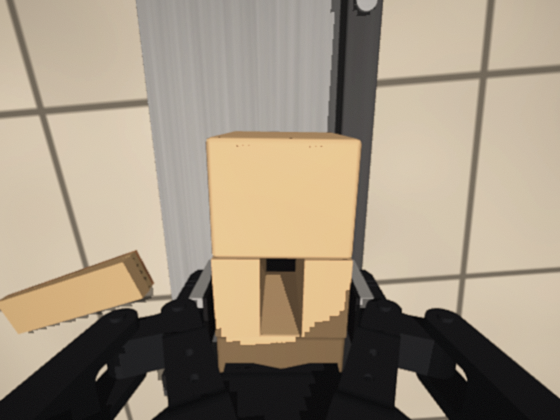

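Head gripped at (208..358, 140), aligned with the plate. Now I'll ease it toward the stop.

>>> drive_tool(
  plan=[
    {"x":-0.04,"y":0,"z":0,"ax":0,"ay":0,"az":0,"hand":50},
    {"x":-0.08,"y":0,"z":0,"ax":0,"ay":0,"az":0,"hand":50},
    {"x":-0.12,"y":0,"z":0,"ax":0,"ay":0,"az":0,"hand":50},
    {"x":-0.16,"y":0,"z":0,"ax":0,"ay":0,"az":0,"hand":50},
    {"x":-0.16,"y":0,"z":0,"ax":0,"ay":0,"az":0,"hand":50},
  ],
)

```text
clock: 4.6
eef_pos: [627.9, -62.4, 45.4]
tcp_rot: [3.139, -0.001, 1.493]
contact_force: [0.8, 3.5, 6.8]
opening: 0.65
grasp_force: 28.3
```

>>> drive_tool(
  plan=[
    {"x":-0.02,"y":0,"z":0,"ax":0,"ay":0,"az":0,"hand":50},
    {"x":-0.05,"y":0,"z":0,"ax":0,"ay":0,"az":0,"hand":50},
    {"x":-0.05,"y":0,"z":0,"ax":0,"ay":0,"az":0,"hand":50},
  ],
)

```text
clock: 4.9
eef_pos: [627.7, -64.8, 45.4]
tcp_rot: [3.139, -0.001, 1.493]
contact_force: [0.6, 4.3, 7.5]
opening: 0.651
grasp_force: 28.2
```

>>> drive_tool(
  plan=[
    {"x":0,"y":0.02,"z":0,"ax":0,"ay":0,"az":0,"hand":50},
    {"x":0,"y":0.04,"z":0,"ax":0,"ay":0,"az":0,"hand":50},
    {"x":0,"y":0.04,"z":0,"ax":0,"ay":0,"az":0,"hand":50},
  ],
)

```text
clock: 5.2
eef_pos: [627.8, -64.8, 45.4]
tcp_rot: [-3.141, -0.001, 1.493]
contact_force: [-7.0, 4.9, 14.3]
opening: 0.651
grasp_force: 28.9
```

>>> drive_tool(
  plan=[
    {"x":-0.04,"y":0.02,"z":0,"ax":0,"ay":0,"az":0,"hand":50},
    {"x":-0.08,"y":0.03,"z":0,"ax":0,"ay":0,"az":0,"hand":50},
    {"x":-0.12,"y":0.03,"z":0,"ax":0,"ay":0,"az":0,"hand":50},
    {"x":-0.12,"y":0.03,"z":0,"ax":0,"ay":0,"az":0,"hand":50},
  ],
)

```text
clock: 5.6
eef_pos: [627.1, -66.5, 45.0]
tcp_rot: [-3.136, -0.007, 1.492]
contact_force: [-10.9, 28.5, 18.4]
opening: 0.652
grasp_force: 26.7
```

>>> drive_tool(
  plan=[
    {"x":-0.04,"y":0.0,"z":0,"ax":0,"ay":0,"az":0,"hand":50},
    {"x":-0.08,"y":0.0,"z":0,"ax":0,"ay":0,"az":0,"hand":50},
    {"x":-0.08,"y":0.0,"z":0,"ax":0,"ay":0,"az":0,"hand":50},
  ],
)

```text
clock: 5.9
eef_pos: [626.9, -69.6, 44.7]
tcp_rot: [-3.136, -0.008, 1.492]
contact_force: [-9.6, 33.6, 15.7]
opening: 0.651
grasp_force: 27.0
```

>>> drive_tool(
  plan=[
    {"x":0.02,"y":0,"z":0,"ax":0,"ay":0,"az":0,"hand":60},
    {"x":0.02,"y":0,"z":0,"ax":0,"ay":0,"az":0,"hand":70},
    {"x":0.02,"y":0,"z":0,"ax":0,"ay":0,"az":0,"hand":85},
    {"x":0.02,"y":0,"z":0,"ax":0,"ay":0,"az":0,"hand":85},
    {"x":0.02,"y":0,"z":0,"ax":0,"ay":0,"az":0,"hand":85},
    {"x":0.02,"y":0,"z":-0.5,"ax":0,"ay":0,"az":0,"hand":85},
    {"x":0.02,"y":0,"z":-1.3,"ax":0,"ay":0,"az":0,"hand":85},
    {"x":0.02,"y":0,"z":-2.2,"ax":0,"ay":0,"az":0,"hand":85},
  ],
)

```text
clock: 6.7
eef_pos: [628.1, -75.0, 153.7]
tcp_rot: [-3.139, -0.0, 1.493]
contact_force: [1.2, -0.7, 0.1]
opening: 0.992
grasp_force: 0.0
```

>>> drive_tool(
  plan=[
    {"x":0.8,"y":0,"z":-0.4,"ax":0,"ay":0,"az":0,"hand":85},
    {"x":1.6,"y":-0.4,"z":-0.8,"ax":0,"ay":0,"az":0,"hand":85},
    {"x":2.4,"y":-0.8,"z":-1.2,"ax":0,"ay":0,"az":0,"hand":85},
    {"x":3,"y":-1.2,"z":-1.2,"ax":0,"ay":0,"az":0,"hand":85},
    {"x":3,"y":-1.2,"z":-1.2,"ax":0,"ay":0,"az":0,"hand":85},
  ],
)

```text
clock: 7.2
eef_pos: [579.3, 82.4, 214.5]
tcp_rot: [3.142, -0.001, 1.496]
contact_force: [-0.7, -0.6, -0.0]
opening: 0.992
grasp_force: 0.0
```

```bash
python3 - <<'E'
from h import *
import pickle
d={n:grab(n,n+'3') for n in('wrist','scene','side')}
pickle.dump(d,open('d3.pkl','wb'));s=monitor.sense();print(s['eef_pos'],s['tcp_rot'],s['contact_force'])
a=d['scene'][1][190:320,130:350,::-1]
cv2.imwrite('pics/c3.png',np.vstack([cv2.resize(d['wrist'][1][:,:,::-1],(400,300)),cv2.resize(a,(500,296),interpolation=cv2.INTER_CUBIC)[:,:400]]))
cv2.imwrite('pics/c3s.png',cv2.resize(a,None,fx=3.6,fy=3.6,interpolation=cv2.INTER_CUBIC))
E
```

```text
[581.14  78.93 213.7 ] [3.14 0.   1.49] [ 1.02 -0.14  0.1 ]
```

View pics/wrist3.png

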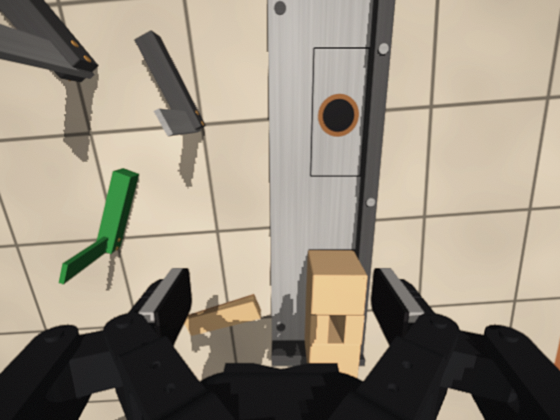

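View pics/c3s.png

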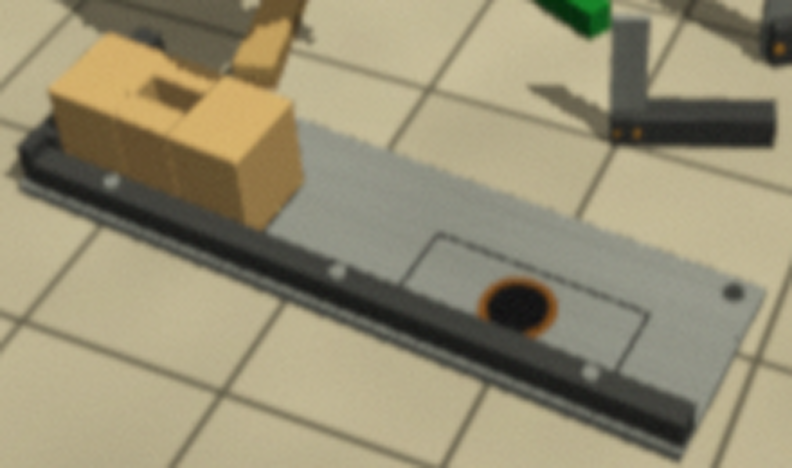

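Head's lower end corner now lies at (302,183) in the crop, exactly on the former scribe corner, and it's flush to the fence in both views: home. Now the square, seen from (145,35) to (204,128) in the wrist view.

```bash
python3 - <<'E'
from h import *
import pickle
d=pickle.load(open('d3.pkl','rb')); ci,im=d['wrist']
t,R=fit([(-14,-65),(42,-65)],ray(ci,[(308,250),(362,252)],10))
v=im.max(2)
m=(v<75).astype(np.uint8); m[:, :128]=0;m[:25]=0;m[170:]=0;m[:,215:]=0
n,l,s,_=cv2.connectedComponentsWithStats(m);k=1+np.argmax(s[1:,4]);print(s[k])
ys,xs=np.where(l==k)
rows=range(50,105,5)
L=[(xs[ys==y].min()-.5,y) for y in rows];Rr=[(xs[ys==y].max()+.5,y) for y in rows]
for e,z in((L,24),(Rr,0)):
    P=ray(ci,e,z)[:,:2];f=np.polyfit(P[:,1],P[:,0],1);print('yaw',-np.arctan(f[0]),'x at y=220',np.polyval(f,220), P[0],P[-1])
print(ray(ci,[(135,40),(155,31)],24),ray(ci,[(204,128)],0))
from itertools import chain
print(im[40:110:20,140:190:5].max(2))
E
```

```text
pose [631.94  66.6 ] yaw -0.1159 res [[4.8, -0.6], [-4.8, 0.6]]
[151  32  54 104 514]
yaw 0.3620546622990488 x at y=220 477.10734925888363 [473.08 230.3 ] [490.79 183.3 ]
yaw 0.35633782862443686 x at y=220 476.6985463330786 [471.28 235.17] [489.45 184.85]
[[450.27 240.73  24.  ]
 [470.89 246.84  24.  ]] [[498.67 154.85   0.  ]]
[[ 78  76  79  77  38 212 210 210 211 212]
 [211  85  79  77  79  81  37 214 212 213]
 [217 217 195 100  79  78  80  85  34 216]
 [220 221 222 222 220 107  79  81  80  83]]
```

```bash
python3 - <<'E'
from h import *
import pickle
d=pickle.load(open('d3.pkl','rb')); ci,im=d['wrist']
print(ray(d['scene'][0],[(344,207),(402,203),(357,157)],0))
print(ray(ci,[(97,68),(60,0),(80,78)],0), ray(ci,[(97,68)],28))
to(464.7,223.3,100,1.926); print(Q.from_euler('xyz',monitor.sense()['tcp_rot']).inv().apply([0,0,-1]))
E
```

```text
[[393.99 225.1    0.  ]
 [330.57 344.8    0.  ]
 [192.9  200.75   0.  ]]
[[395.13 223.88   0.  ]
 [373.43 287.85   0.  ]
 [374.7  215.7    0.  ]] [[409.97 218.56  28.  ]]
shift [ 2.7  -2.54  2.27] turn [ 0.    0.   -4.12]
[ 0. -0.  1.]
```

>>> drive_tool(
  plan=[
    {"x":2.7,"y":-2.5,"z":0.6,"ax":0,"ay":0,"az":-4.1,"hand":50},
    {"x":2.7,"y":-2.5,"z":0.6,"ax":0,"ay":0,"az":-4.1,"hand":50},
    {"x":2.7,"y":-2.5,"z":0.6,"ax":0,"ay":0,"az":-4.1,"hand":50},
    {"x":2.7,"y":-2.5,"z":0.6,"ax":0,"ay":0,"az":-4.1,"hand":50},
    {"x":2.7,"y":-2.5,"z":0.6,"ax":0,"ay":0,"az":-4.1,"hand":50},
    {"x":2.7,"y":-2.5,"z":0.6,"ax":0,"ay":0,"az":-4.1,"hand":50},
    {"x":2.7,"y":-2.5,"z":0.6,"ax":0,"ay":0,"az":-4.1,"hand":50},
  ],
)

```text
clock: 8.05
eef_pos: [468.0, 222.6, 183.8]
tcp_rot: [3.141, 0.0, 1.922]
contact_force: [0.0, 0.3, 0.4]
opening: 0.587
grasp_force: 0.0
```

```bash
python3 - <<'E'
from h import *
import pickle
pickle.dump(grab('wrist','w4'),open('w4.pkl','wb'));s=monitor.sense();print(s['eef_pos'],s['tcp_rot'],s['opening']); to(464.7,223.3,7,1.926)
E
```

```text
[467.96 222.55 183.88] [3.14 0.   1.92] 0.587110692579259
shift [ 0.04 -0.06  3.54] turn [ 0.    0.   -0.05]
```

View pics/w4.png

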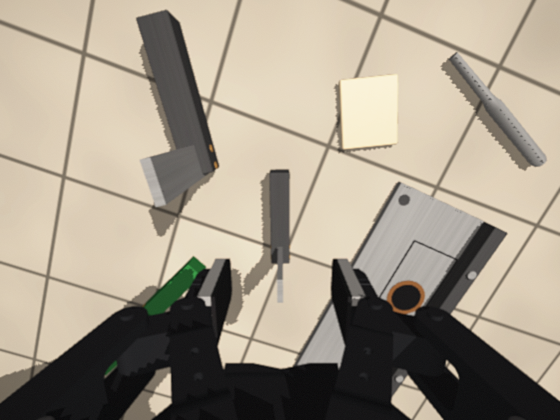

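The small square is centred between the fingers (stock 270–290 × 170–262) and aligned with the tool. One check of its far end, then down.

```bash
python3 - <<'E'
from h import *
import pickle
ci,im=pickle.load(open('w4.pkl','rb'))
e=ray(ci,[(270,170),(280,170),(290,170),(280,262)],24);print(e)
s=monitor.sense();A=Q.from_euler('xyz',s['tcp_rot']);print(A.inv().apply(e-s['eef_pos']))
E
```

```text
[[447.99 244.98  24.  ]
 [457.15 248.32  24.  ]
 [466.32 251.66  24.  ]
 [490.8  155.84  24.  ]]
[[ 27.96 -11.14 159.87]
 [ 27.96  -1.39 159.87]
 [ 27.95   8.37 159.88]
 [-70.45  -1.53 159.9 ]]
```

>>> drive_tool(
  plan=[
    {"x":0.1,"y":-0.03,"z":0.6,"ax":0,"ay":0,"az":0,"hand":50},
    {"x":0.1,"y":-0.03,"z":1.4,"ax":0,"ay":0,"az":0,"hand":50},
    {"x":0.1,"y":-0.03,"z":2.2,"ax":0,"ay":0,"az":0,"hand":50},
    {"x":0.1,"y":-0.03,"z":2.8,"ax":0,"ay":0,"az":0,"hand":50},
    {"x":0.1,"y":-0.03,"z":3.2,"ax":0,"ay":0,"az":0,"hand":50},
    {"x":0.1,"y":-0.03,"z":3.45,"ax":0,"ay":0,"az":0,"hand":50},
    {"x":0.1,"y":-0.03,"z":3.5,"ax":0,"ay":0,"az":0,"hand":50},
    {"x":0.1,"y":-0.03,"z":3.5,"ax":0,"ay":0,"az":0,"hand":50},
  ],
)

```text
clock: 8.9
eef_pos: [464.2, 227.5, 9.0]
tcp_rot: [3.141, -0.0, 1.922]
contact_force: [0.7, -0.0, -0.3]
opening: 0.586
grasp_force: 0.0
```

>>> drive_tool(
  plan=[
    {"x":0,"y":0,"z":0,"ax":0,"ay":0,"az":0,"hand":40},
    {"x":0,"y":0,"z":0,"ax":0,"ay":0,"az":0,"hand":25},
    {"x":0,"y":0,"z":0,"ax":0,"ay":0,"az":0,"hand":10},
    {"x":0,"y":0,"z":0,"ax":0,"ay":0,"az":0,"hand":10},
    {"x":0,"y":0,"z":0,"ax":0,"ay":0,"az":0,"hand":10},
    {"x":0,"y":0,"z":0,"ax":0,"ay":0,"az":0,"hand":10},
  ],
  grip_force=70,
)

```text
clock: 9.5
eef_pos: [464.4, 228.1, 10.0]
tcp_rot: [3.14, -0.0, 1.923]
contact_force: [-1.0, -0.7, 8.3]
opening: 0.213
grasp_force: 68.9
```

```bash
python3 - <<'E'
from h import *
to(643.6,116.5,70,1.493)
E
```

```text
shift [-3.33  2.6  -1.19] turn [ 0.02 -0.    4.11]
```

>>> drive_tool(
  plan=[
    {"x":0,"y":0,"z":-0.4,"ax":0,"ay":0,"az":0,"hand":10},
    {"x":0,"y":0,"z":-0.9,"ax":0,"ay":0,"az":0,"hand":10},
    {"x":-0.1,"y":0.1,"z":-1.4,"ax":0,"ay":0,"az":0.2,"hand":10},
    {"x":-0.6,"y":0.5,"z":-1.6,"ax":0,"ay":0,"az":0.9,"hand":10},
    {"x":-1.2,"y":0.95,"z":-1.6,"ax":0,"ay":0,"az":1.7,"hand":10},
    {"x":-1.8,"y":1.4,"z":-1.6,"ax":0,"ay":0,"az":2.5,"hand":10},
    {"x":-2.4,"y":1.9,"z":-1.5,"ax":0,"ay":0,"az":3.3,"hand":10},
    {"x":-2.8,"y":2.2,"z":-1.4,"ax":0,"ay":0,"az":3.8,"hand":10},
  ],
)

```text
clock: 10.3
eef_pos: [617.4, 133.0, 79.2]
tcp_rot: [3.14, -0.0, 1.521]
contact_force: [0.1, 0.4, -4.1]
opening: 0.213
grasp_force: 69.5
```

```bash
python3 - <<'E'
from h import *
s=monitor.sense();print(s['eef_pos'],s['tcp_rot'],s['opening'],s['contact_force']);to(643.6,116.5,60,1.493)
E
```

```text
[617.41 133.05  79.22] [ 3.14 -0.    1.52] 0.2129096309867102 [ 0.15  0.44 -4.1 ]
shift [-0.3   0.54  0.39] turn [ 0.02 -0.    0.27]
```

>>> drive_tool(
  plan=[
    {"x":-0.1,"y":0.2,"z":0.1,"ax":0,"ay":0,"az":0.1,"hand":10},
    {"x":-0.3,"y":0.54,"z":0.4,"ax":0,"ay":0,"az":0.27,"hand":10},
    {"x":-0.3,"y":0.54,"z":0.6,"ax":0,"ay":0,"az":0.27,"hand":10},
    {"x":-0.3,"y":0.54,"z":0.6,"ax":0,"ay":0,"az":0.27,"hand":10},
  ],
)

```text
clock: 10.7
eef_pos: [639.2, 118.1, 46.9]
tcp_rot: [-3.137, 0.001, 1.497]
contact_force: [-0.6, 0.7, -4.0]
opening: 0.21
grasp_force: 69.4
```

```bash
python3 - <<'E'
from h import *
import pickle
d={n:grab(n,n+'5') for n in('wrist','scene','side')}
pickle.dump(d,open('d5.pkl','wb'));s=monitor.sense();print(s['eef_pos'],s['tcp_rot'],s['contact_force'])
a=d['scene'][1][170:300,130:350,::-1]; b=d['side'][1][120:250,150:340,::-1]
c=lambda a:cv2.resize(a,(400,int(400*a.shape[0]/a.shape[1])),interpolation=cv2.INTER_CUBIC)
x=np.hstack([c(a)[:236],c(b)[:236]]); w=cv2.resize(d['wrist'][1][:,:,::-1],(464,348))
o=np.zeros((236+348,800,3),np.uint8);o[:236]=x;o[236:,:464]=w
cv2.imwrite('pics/c5.png',o)
E
```

```text
[640.6  118.73  49.06] [-3.14 -0.    1.5 ] [ 0.46  0.22 -3.41]
```

View pics/c5.png

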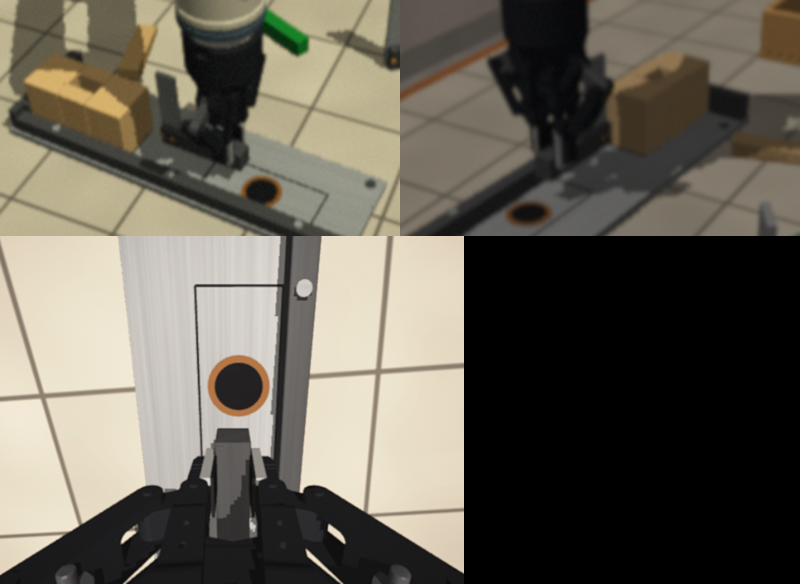

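In the wrist part, the held square is at (232,430–540), the hole at (238,385), and the scribe edge runs from (195,286) to (201,455). I'll use these to set the lateral offset and yaw.

```bash
python3 - <<'E'
from h import *
import pickle
ci,im=pickle.load(open('d5.pkl','rb'))['wrist']
hsv=cv2.cvtColor(im,cv2.COLOR_RGB2HSV)
m=((hsv[:,:,0]<20)&(hsv[:,:,1]>110)&(hsv[:,:,2]>90)).astype(np.uint8);m[:120]=0;m[230:]=0
c=max(cv2.findContours(m,0,2)[0],key=cv2.contourArea);q=cv2.fitEllipse(c);print(q)
g=im.max(2).astype(int)
line=[(215+np.argmin(g[y,215:262]),y) for y in range(75,250,12)]; print(line[::5])
H=ray(ci,[q[0]],10)[0,:2];P=ray(ci,line,10)[:,:2];f=np.polyfit(P[:,1],P[:,0],1);yaw=-np.arctan(f[0])
u=np.array([-np.sin(yaw),np.cos(yaw)]);xu=np.array([np.cos(yaw),np.sin(yaw)])
print('hole',H,'yaw',yaw,'hole-line',(H-[np.polyval(f,H[1]),H[1]])@xu)
s=monitor.sense();T=s['eef_pos'][:2];print('tcp',s['eef_pos'],s['tcp_rot'],'rel hole x,y',(T-H)@xu,(T-H)@u)
S=ray(ci,[(280,(430-236)*1.207)],59-25)[0];
for z in(63,60):print(ray(ci,[(218*1.207,194*1.207),(249*1.207,194*1.207)],z))
E
```

```text
((287.5137023925781, 180.41258239746094), (72.11969757080078, 72.8870849609375), 75.58856201171875)
[(np.int64(235), 75), (np.int64(238), 135), (np.int64(240), 195)]
hole [645.26 158.22] yaw -0.059435636816578215 hole-line 26.99723929118628
tcp [640.6  118.73  49.06] [-3.14 -0.    1.5 ] rel hole x,y -2.305776530173965 -39.69401409375743
[[632.92 145.56  63.  ]
 [649.06 144.38  63.  ]]
[[632.64 144.45  60.  ]
 [649.17 143.24  60.  ]]
```

>>> drive_tool(
  plan=[
    {"x":-0.1,"y":0.02,"z":0.1,"ax":0,"ay":0,"az":0,"hand":10},
    {"x":-0.25,"y":0.05,"z":0.25,"ax":0,"ay":0,"az":0,"hand":10},
    {"x":-0.4,"y":0.05,"z":0.4,"ax":0,"ay":0,"az":0,"hand":10},
    {"x":-0.55,"y":0.05,"z":0.5,"ax":0,"ay":0,"az":0,"hand":10},
    {"x":-0.65,"y":0.05,"z":0.5,"ax":0,"ay":0,"az":0,"hand":10},
    {"x":-0.65,"y":0.05,"z":0.5,"ax":0,"ay":0,"az":0,"hand":10},
  ],
)

```text
clock: 11.45
eef_pos: [641.2, 84.7, 23.5]
tcp_rot: [-3.141, -0.0, 1.496]
contact_force: [0.3, -0.2, -3.8]
opening: 0.214
grasp_force: 69.5
```

>>> drive_tool(
  plan=[
    {"x":0,"y":0,"z":0.02,"ax":0,"ay":0,"az":0,"hand":10},
    {"x":0,"y":0,"z":0.05,"ax":0,"ay":0,"az":0,"hand":10},
    {"x":0,"y":0,"z":0.05,"ax":0,"ay":0,"az":0,"hand":10},
  ],
)

```text
clock: 11.75
eef_pos: [641.5, 85.7, 21.3]
tcp_rot: [3.141, 0.0, 1.497]
contact_force: [0.3, -0.4, -4.1]
opening: 0.212
grasp_force: 69.5
```

Now push gently toward the head.

>>> drive_tool(
  plan=[
    {"x":-0.04,"y":0,"z":0,"ax":0,"ay":0,"az":0,"hand":10},
    {"x":-0.08,"y":0,"z":0,"ax":0,"ay":0,"az":0,"hand":10},
    {"x":-0.12,"y":0,"z":0,"ax":0,"ay":0,"az":0,"hand":10},
    {"x":-0.12,"y":0,"z":0,"ax":0,"ay":0,"az":0,"hand":10},
  ],
)

```text
clock: 12.15
eef_pos: [641.2, 83.6, 21.6]
tcp_rot: [3.141, -0.006, 1.495]
contact_force: [-1.5, 23.3, -5.4]
opening: 0.214
grasp_force: 69.5
```

>>> drive_tool(
  plan=[
    {"x":0,"y":0,"z":0.02,"ax":0,"ay":0,"az":0,"hand":10},
    {"x":0,"y":0,"z":0.04,"ax":0,"ay":0,"az":0,"hand":10},
    {"x":0,"y":0,"z":0.04,"ax":0,"ay":0,"az":0,"hand":10},
  ],
)

```text
clock: 12.45
eef_pos: [641.5, 83.6, 20.3]
tcp_rot: [3.141, -0.005, 1.495]
contact_force: [-2.9, 22.7, 2.2]
opening: 0.211
grasp_force: 70.5
```

>>> drive_tool(
  plan=[
    {"x":-0.03,"y":0,"z":0,"ax":0,"ay":0,"az":0,"hand":10},
    {"x":-0.06,"y":0,"z":0,"ax":0,"ay":0,"az":0,"hand":10},
    {"x":-0.06,"y":0,"z":0,"ax":0,"ay":0,"az":0,"hand":10},
  ],
)

```text
clock: 12.75
eef_pos: [641.7, 83.4, 20.6]
tcp_rot: [3.14, -0.009, 1.494]
contact_force: [-3.2, 36.2, 1.2]
opening: 0.212
grasp_force: 70.2
```

>>> drive_tool(
  plan=[
    {"x":0.02,"y":0,"z":0.03,"ax":0,"ay":0,"az":0,"hand":10},
    {"x":0.03,"y":0,"z":0.06,"ax":0,"ay":0,"az":0,"hand":10},
    {"x":0.03,"y":0,"z":0.06,"ax":0,"ay":0,"az":0,"hand":10},
    {"x":0.03,"y":0,"z":0.06,"ax":0,"ay":0,"az":0,"hand":10},
  ],
)

```text
clock: 13.15
eef_pos: [641.9, 83.5, 20.1]
tcp_rot: [3.14, -0.007, 1.495]
contact_force: [-11.8, 28.2, 26.9]
opening: 0.207
grasp_force: 73.6
```

```bash
python3 - <<'E'
from h import *
s=monitor.sense();A=Q.from_euler('xyz',s['tcp_rot']);print(s['eef_pos'],A.as_matrix(),'F tool',A.inv().apply(s['contact_force']),'M tool',A.inv().apply(s['wrist_torque']))
E
```

```text
[641.87  83.46  20.05] [[ 0.08  1.    0.  ]
 [ 1.   -0.08  0.01]
 [ 0.01  0.   -1.  ]] F tool [ 27.38 -13.9  -26.75] M tool [2.28 4.17 0.41]
```

>>> drive_tool(
  plan=[
    {"x":0.03,"y":0,"z":-0.05,"ax":0,"ay":0,"az":0,"hand":10},
    {"x":0.12,"y":-0.02,"z":-0.13,"ax":0,"ay":-0.03,"az":0,"hand":10},
    {"x":0.12,"y":-0.05,"z":-0.13,"ax":0,"ay":-0.05,"az":0,"hand":10},
    {"x":0.12,"y":-0.05,"z":-0.13,"ax":0,"ay":-0.05,"az":0,"hand":10},
  ],
)

```text
clock: 13.55
eef_pos: [638.6, 84.0, 22.7]
tcp_rot: [-3.141, 0.006, 1.497]
contact_force: [-0.1, 1.0, -3.7]
opening: 0.206
grasp_force: 69.5
```

```bash
cat > st.py <<'E'
from h import *
s=monitor.sense();A=Q.from_euler('xyz',s['tcp_rot']);print(s['eef_pos'],s['tcp_rot'],s['opening'],A.as_matrix()[2],'F',s['contact_force'],'M',s['wrist_torque'])
E
python3 st.py
```

```text
[638.63  83.99  22.72] [-3.14  0.01  1.5 ] 0.20605187182965481 [-0.01 -0.   -1.  ] F [-0.13  0.98 -3.71] M [ 0.46 -0.04 -0.01]
```

>>> drive_tool(
  plan=[
    {"x":0,"y":0.03,"z":0.03,"ax":0,"ay":0,"az":0,"hand":10},
    {"x":-0.02,"y":0.03,"z":0.06,"ax":0,"ay":0,"az":0,"hand":10},
    {"x":-0.05,"y":0.03,"z":0.09,"ax":0,"ay":0,"az":0,"hand":10},
    {"x":-0.08,"y":0.03,"z":0.11,"ax":0,"ay":0,"az":0,"hand":10},
    {"x":-0.08,"y":0.03,"z":0.11,"ax":0,"ay":0,"az":0,"hand":10},
  ],
)

```text
clock: 14.05
eef_pos: [640.8, 83.6, 20.0]
tcp_rot: [3.141, -0.0, 1.495]
contact_force: [-9.4, 21.9, 24.3]
opening: 0.208
grasp_force: 73.2
```

```bash
python3 st.py
```

```text
[640.8   83.6   20.04] [ 3.14 -0.    1.49] 0.20759548193027885 [ 0.  0. -1.] F [-9.37 21.85 24.34] M [ 3.59  1.83 -0.12]
```

```bash
python3 - <<'E'
from h import *
d={n:grab(n,n+'6') for n in('wrist','scene','side')}
c=lambda a:cv2.resize(a,(400,300),interpolation=cv2.INTER_CUBIC)
S=d['scene'][1][:,:,::-1];B=d['side'][1][:,:,::-1];W=d['wrist'][1][:,:,::-1]
o=np.vstack([np.hstack([c(S[190:280,130:250]),c(B[130:220,210:330])]),np.hstack([c(W),c(S[100:380,100:474])])])
cv2.imwrite('pics/c6.png',o)
E
python3 st.py
```

```text
[640.79  83.61  20.02] [3.14 0.   1.49] 0.21344145703243678 [-0.  0. -1.] F [-9.75 22.07 23.91] M [ 3.5   1.82 -0.15]
```

View pics/c6.png

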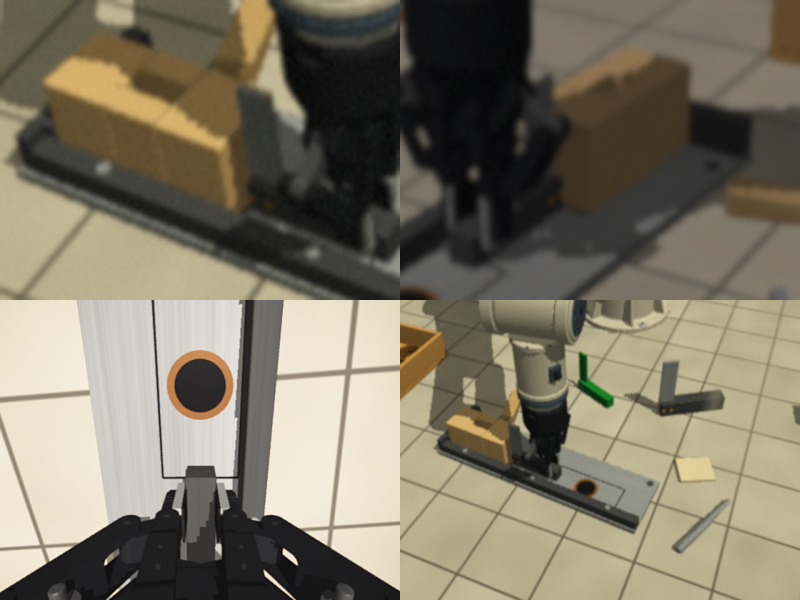

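The last view shows the blade against the wood at (255,140), the stock flat on the plate, and the square centred on the scribe rectangle (200 of 162–240). The head is flush to the fence and stop, and the punch and insert are untouched. Handing in.

```bash
python3 -c "
from rig import r
print(r.sign_off())"
```

```text
the job is handed in; nothing more can be done
None
```

I handed the job in at about 14 s with the head home against the fence and end stop and let go. The square is held flat on the plate, pressed at about 22 N against the middle of the head's free end and 24 N down. The punch, wedge and insert were left alone, and no verdict came back.

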